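# Index the module round to the probe with the ratchet lever

## Robot

A 6-joint arm with a two-finger parallel gripper is mounted at the origin on a cart in front of the work surface, level with it; the furniture and walls round the work are solid. World frame = base frame: x ahead of the robot, y to its left, z up, the work surface at z = 0. Lengths are in m, angles in rad, forces in N, time in s.
With the tool pointing down it reaches from about 0.325 to 1 m from the base axis. Payload 5.1 kg.
Tool frame: the origin (TCP) lies on the centre line of the jaws, within the pads' length; the fingertips stand 17 mm ahead of it and the grasp point (between the pads) lies 2 mm behind it; z points along the fingers, y is the line along which they close (so a half turn about z gives the same grasp; the last joint's range is limited). The gripper opens to 85 mm and grips with 20 to 120 N. Pads are 22 mm wide; open, the fingers measure 114 mm over their backs; the gripper's body (76 mm by 85 mm) begins 54 mm behind the grasp point. The pads swing forward as they close: fully open they stand 13 mm farther back than shut.
Start: joints at [1.104, 0.124, 1.65, -0, 1.367, -0.083], TCP at [0.243, 0.603, 0.248] pointing down, gripper open.
Joint ranges: [-2.61, 2.61], [-1.02, 2.33], [0.03, 2.71], [-1.35, 4.49], [0.32, 2.68], [-2.91, 2.91]. Speed limits (rad/s): [2.57, 2.57, 3.14, 3.14, 3.14, 3.14].

## Interface

Orientations are given as [roll, pitch, yaw] about the fixed x, y, z axes, in that order (R = Rz(yaw) Ry(pitch) Rx(roll)).
In Python, from cell import r gives the robot as it stands.
- The arm moves only by the tool jog_arm, never from a script. Its argument "commands" is a list of rows, each a list of 3 entries, a list of its own where there are three numbers: the turn, a rotation vector about the world's x, y, z normalised to -1 to 1, where 1 is 30 degrees, then the shift along the world's x, y, z normalised to -1 to 1, where 1 is 0.2 m, then the closure, from -1 (fully open) to 1 (shut), so that 0 is half open. A call has 1 to 10 rows; each row shifts and turns the commanded pose from where the row before left it; what a row does not reach is not made up. A row lasts 1/12 s, in which the tool goes at most 41.7 mm and 7.16 degrees, less where a joint would pass 70% of its speed; a pose out of reach is approached as far as the arm can. A call with a number of a shift or a turn outside -1 to 1 is refused whole. A call with a gripper value outside its range is refused whole. The fingers move at their own pace and stop on an object; "newtons" is the grip in N (left out, the last holds). Time passes only in rows, so rows that do not move let the fingers close. It gives the time, the measured TCP pose, the force, the opening and the grip force at its end, in the units of the state.
- r.observe(): the state, without advancing time (a new reading comes with each control period).
- r.snapshot(name): name is "scene" or "side" or "wrist"; returns (picture, depth): 400x640x3 uint8, blue, green, red; 400x640 float32, m along the optical axis (not along the pixel's ray), 0 where there is no reading.
- r.calibration(name): a dict with "intrinsics" (3x3 intrinsics, pixels), "k1" (the pictures are not rectified: a ray, as slopes to the right and down, at radius r is drawn at 1 + k1 r^2 times it, then the intrinsics apply), "origin" and "rotation" of the camera in the world. Camera axes: x right, y down, z forward; pixel columns grow to the right and rows downward; lengths in m; the calibration is good to about 2 mm. A picture is of the moment at which its call begins: read the wrist's pose just before it. calibration takes no time and is no camera call; for the wrist camera it gives the pose at the moment of the call.
- r.close_job(): hands the job in; it is judged then, once.
The state is a dict: "time": time; "q": joint angles; "dq": joint speeds; "tau": joint torques, N m; "tool_pos": TCP position; "orientation": TCP orientation; "force": force on the tool from outside, world axes, zero at the start; "torque": the same for the moment, N m; "opening": finger opening in m; "finger_force": force on a finger pad.
Only numpy, scipy, OpenCV 4.12 (cv2) and the standard library are available. Lean on these libraries where they do the work, as an engineer would, in place of code of your own. Each camera call takes 0.05 s, during which the arm holds its last target. There are 200 camera calls.

## Task

Work the ratchet lever that sticks out under the light bar, one full stroke at a time, letting it spring back between strokes, until the three connectors of the aluminium module on the index table face straight at the probe; then let the lever spring back to rest and leave it. The ratchet cannot be turned back, so do not go a tooth too far, and turn the table with its lever only: do not touch the table or module, do not lean on the light bar and leave the things round it where they lie.

Things in the scene. Friction and masses are not known exactly. Their poses are not given: they have to be found in the camera images.
- stand: The fixed index stand: a dark round base plate of 180 mm diameter, 10 mm thick, with a cross bar at its front. Origin: on the bench, on the table's vertical axis; x points from the lever's side to the back, y to the probe's side, z up. Lever stops, light bar and probe are fixed to it.
- knob_mid (a point): Mid-height of the lever's upright black knob, a round post of 14 mm diameter (22 mm collar at its foot), from 18 to 82 mm above the bench; this point is 50 mm up, 145 mm from the table's axis. The knob swings with the lever. The lever's arm is a flat steel bar 22 mm wide between 12 and 18 mm above the bench; the knob stands at its outer end.
- lever (a joint): Lever angle, rad: 0 at rest, 0.530 at its hard stop; grows anticlockwise seen from above, about the stand's z axis. Midway between the two the lever points along the stand's -x. A spring brings it back (2.5 N at the knob at rest, 5 N at the stop) and the ratchet adds about 1 N. Each stroke should go right up to the stop; on the way back, the pawl drops behind the next tooth only when the lever is nearly at rest (below 0.1 rad).
- turntable (a joint): Angle of the index table, rad, about the stand's z axis, anticlockwise seen from above positive; 0 when the connectors face the probe straight. It starts between -2.35 and -0.95 and is not always on a tooth. 16 teeth: 0.393 rad each. A full stroke carries the table to the next tooth position (0, -0.393, -0.785, ...; to about 0.04), so the first stroke may move it from 0.14 to 0.53 rad and each later one 0.393; it turns one way only and stays where it is put.
- platform: What turns: the steel ratchet wheel (124 mm over the teeth, 22 to 34 mm above the bench), an aluminium disc and the clamped aluminium module (60 x 90 x 16 mm, three brass connectors on one long side) above it, up to 72 mm above the bench. Origin on the axis at the bench; its y axis points the way the connectors face.
- connectors (a point): Tip of the middle one of the module's three connectors, 35 mm from the table's axis, 54 mm above the bench.
- probe_tip (a point): Tip of the fixed probe, a light metal cylinder 14 mm thick that points level at the table's axis; 72 mm from the axis on the stand's +y side, 54 mm above the bench.
- light_bar: Fixed grey light bar bridging the lever, 50 x 340 x 60 mm, along the stand's y. Origin: centre of its underside, 160 mm up, 124 mm from the axis to the stand's -x. Its front face (149 mm out) overhangs the knob (139 to 145 mm out), so reach the knob with the tool tilted 35 to 45 degrees from vertical, leaning to the stand's -x. Its posts (24 x 18 mm) stand at y = -157 and 157 mm.
- hex_key: A bystander: black hex key, 20 x 77 x 4 mm. Origin under its centre.
- usb_stick: A bystander: black USB stick, 52 x 18 x 8 mm. Origin under its centre.
- tweezers: A bystander: thin steel tweezers lying flat, 128 x 16 x 9 mm. Origin under their centre.

How it is judged:
By the outcome, as a careful person would: the job done as asked, in the order asked, and still so for the second after the job is handed in, with the robot touching nothing.
It also fails if it takes over 58 s, if anything falls off the work surface, if the arm or the gripper's body presses on something with over 40 N, if the wrist force passes 120 N, or if a joint passes its speed limit or range.

## Working session

There is one attempt and no reset: what is moved stays moved. The work goes in short steps, Python scripts to look and compute and a tool call to move; the robot and the scene stay as the last step left them, time stands still between calls to the robot, and variables do not carry over. Pictures are saved under pics/ and viewed, at most 10 in all, crops included, and the job is handed in when it is done.

Besides the shell and the picture viewer there is one more tool, called after ">>>" as a command line: name --argument value ..., lists and objects as JSON in quotes. jog_arm: Moves the arm, as the interface text tells. Scaled input: -1 to 1 covers 0.2 m each way for a shift and 30 degrees each way for a turn. Its arguments: {"type":"object","properties":{"commands":{"type":"array"},"newtons":{"type":"number"}},"required":["commands"]}

```bash
mkdir -p pics; cat > h.py <<'E'
import numpy as np, cv2
from cell import r
def snap(n,f=None):
    c=r.calibration(n); p,d=r.snapshot(n)
    if f: cv2.imwrite('pics/'+f,p)
    return p,d,c
def ray(c,u,v):
    K=c["intrinsics"]; K=np.array(K); x=(u-K[0,2])/K[0,0]; y=(v-K[1,2])/K[1,1]
    a,b=x,y
    for _ in range(20):
        s=1+c["k1"]*(a*a+b*b); a,b=x/s,y/s
    return np.array([a,b,1.])
def onz(c,u,v,z):
    d=np.array(c["rotation"])@ray(c,u,v); o=np.array(c["origin"]); return o+d*(z-o[2])/d[2]
def pt(c,d,u,v): return np.array(c["origin"])+np.array(c["rotation"])@(ray(c,u,v)*d[v,u])
E
python3 - <<'E'
from h import *
for n in ("scene","side"):
    p,d,c=snap(n,n+'0.png'); print(n,c)
print(r.observe())
E
```

```text
scene {'intrinsics': array([[489.40306002,   0.        , 318.66940113],
       [  0.        , 489.40306002, 199.25978785],
       [  0.        ,   0.        ,   1.        ]]), 'k1': -0.06665321212224237, 'origin': array([-0.13506934,  0.04001614,  0.54122387]), 'rotation': array([-2.083752  , -0.01388341, -2.05142131])}
side {'intrinsics': array([[402.41993083,   0.        , 321.65191399],
       [  0.        , 402.41993083, 200.89931844],
       [  0.        ,   0.        ,   1.        ]]), 'k1': -0.08949095302548081, 'origin': array([0.49562673, 0.36663278, 0.60206299]), 'rotation': array([-2.17723168,  0.0077818 , -3.03397726])}
{'time': 0.1, 'q': array([ 1.10445200e+00,  1.24423833e-01,  1.65153352e+00, -2.24033407e-05,
        1.36747860e+00, -8.26216699e-02]), 'dq': array([ 0.00168656, -0.00145941, -0.00382268, -0.00145155,  0.00386218,
        0.0017606 ]), 'tau': array([ 8.45107297e-04, -4.24931145e+01, -3.66654038e+01, -1.00525363e-04,
        3.95143303e-03, -1.55964894e-06]), 'tool_pos': array([0.24315759, 0.60225223, 0.24718861]), 'orientation': array([-3.13975384e+00, -1.30264090e-04,  2.75787442e+00]), 'force': array([-0.33630665,  0.4538782 , -0.02612755]), 'torque': array([-0.03031343,  0.02959344,  0.02829056]), 'finger_force': 0.0, 'opening': 0.08556512569045696}
```

```bash
sed -i 's/    c=r.calibration(n); p/    c=r.calibration(n); c["rotation"]=R.from_euler("xyz",c["rotation"]).as_matrix(); p/; 2i from scipy.spatial.transform import Rotation as R' h.py; head -6 h.py
```

```text
import numpy as np, cv2
from scipy.spatial.transform import Rotation as R
from cell import r
def snap(n,f=None):
    c=r.calibration(n); c["rotation"]=R.from_euler("xyz",c["rotation"]).as_matrix(); p,d=r.snapshot(n)
    if f: cv2.imwrite('pics/'+f,p)
```

View pics/scene0.png

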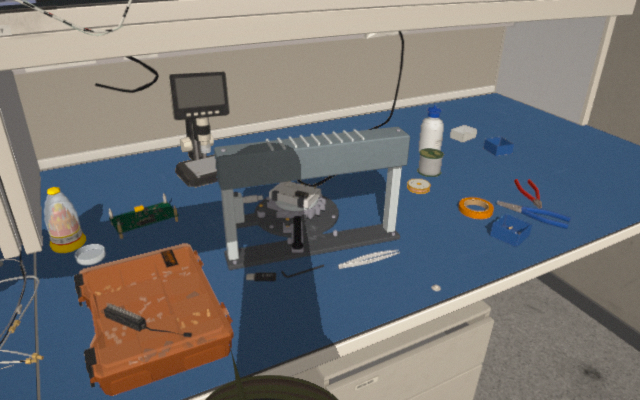

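View pics/side0.png

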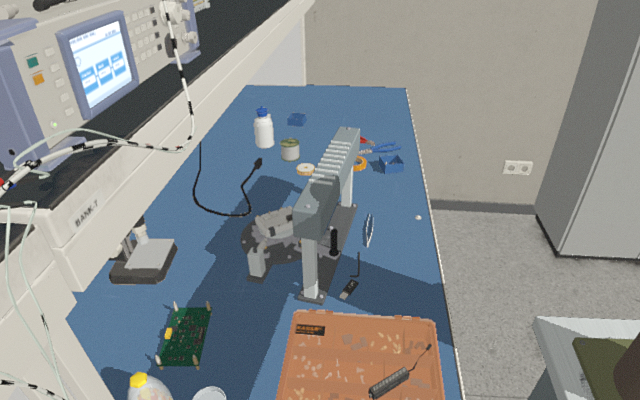

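```bash
cat >> h.py <<'E'
def cloud(c,d):
    v,u=np.mgrid[0:400,0:640]; K=c["intrinsics"]
    w=cv2.undistortPoints(np.stack([u,v],-1).reshape(-1,1,2).astype(float),np.array(K),np.array([c["k1"],0,0,0])).reshape(400,640,2)
    P=np.concatenate([w,np.ones((400,640,1))],2)*d[...,None]
    return P@c["rotation"].T+c["origin"]
E
python3 - <<'E'
from h import *
for n,box in (("scene",(210,415,125,270)),("side",(230,375,120,310))):
    p,d,c=snap(n); X=cloud(c,d); m=np.zeros((400,640),bool); m[box[2]:box[3],box[0]:box[1]]=1
    m&=d>0
    t=m&(X[...,2]>.205)&(X[...,2]<.235); q=X[t]; print(n,len(q),np.median(q[:,2]),cv2.minAreaRect(q[:,:2].astype(np.float32)))
    rect=cv2.boxPoints(cv2.minAreaRect(q[:,:2].astype(np.float32))); print(rect)
    # knob: dark px, z 0.02..0.085
    b=(p.max(2)<45)&m&(X[...,2]>.025)&(X[...,2]<.09)
    nn,l,s,ce=cv2.connectedComponentsWithStats(b.astype(np.uint8))
    for i in range(1,nn):
        if s[i,4]>25: q=X[l==i]; print(s[i],ce[i],np.median(q,0),q[:,2].min(),q[:,2].max())
p,d,c=snap("scene"); cv2.imwrite('pics/a.png',cv2.resize(p[170:290,210:410],None,fx=4,fy=4,interpolation=2))
p,d,c=snap("side"); cv2.imwrite('pics/b.png',cv2.resize(p[180:310,220:380],None,fx=4,fy=4,interpolation=2))
E
```

```text
scene 3588 0.21829253002065083 ((0.5531871914863586, -0.3177071809768677), (0.33946236968040466, 0.05183932185173035), 80.86096954345703)
[[ 0.500638   -0.48116693]
 [ 0.5518193  -0.4894006 ]
 [ 0.6057364  -0.15424743]
 [ 0.55455506 -0.14601377]]
[296 192   9   8  41] [300.02439024 194.58536585] [ 0.64219205 -0.32961177  0.06786007] 0.06270456287075687 0.07199387617734065
[292 216  10  30 207] [296.90338164 229.83091787] [ 0.54125651 -0.27544796  0.05641992] 0.02501122613265594 0.08208644240761098
side 2654 0.2192606352769041 ((0.5539411306381226, -0.3161986768245697), (0.3386837840080261, 0.049677953124046326), 80.64580535888672)
[[ 0.5019081  -0.47925147]
 [ 0.55092543 -0.487326  ]
 [ 0.60597414 -0.15314588]
 [ 0.5569568  -0.14507136]]
[330 229   7  25 137] [333.52554745 240.94890511] [ 0.5434823  -0.27309104  0.05617049] 0.025215182340739495 0.08286820586116772
```

View pics/a.png

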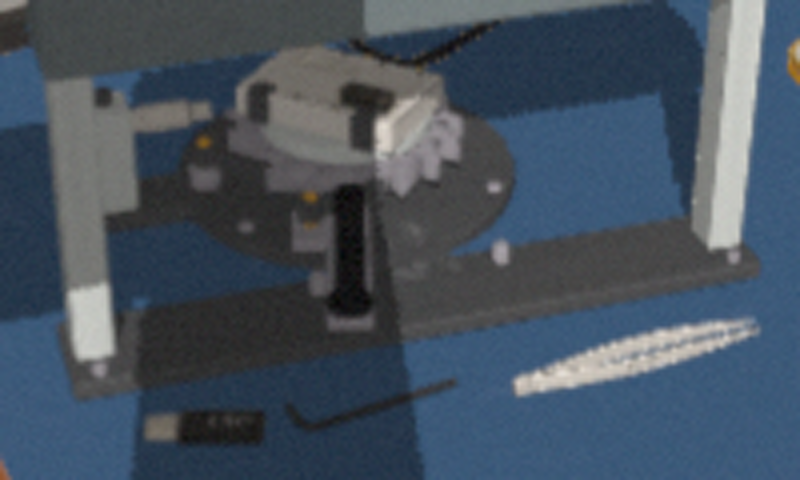

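View pics/b.png

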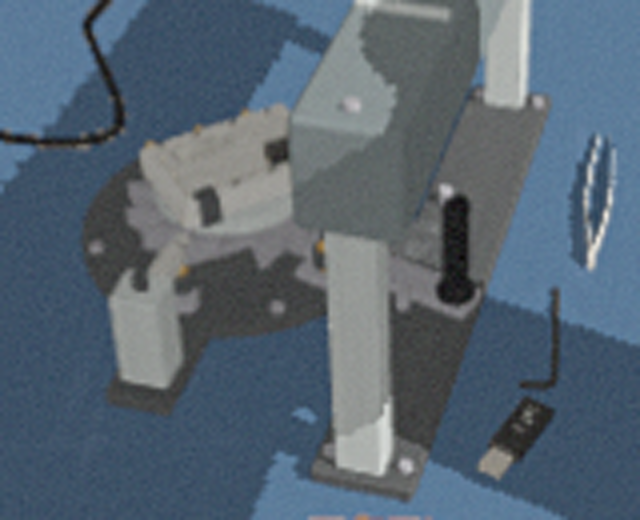

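```bash
cat >> h.py <<'E'
AX=np.array([.676,-.337]); YAW=-.161
XH=np.array([np.cos(YAW),np.sin(YAW)]); YH=np.array([-XH[1],XH[0]])
def st(P):
    q=np.asarray(P)[...,:2]-AX; return np.stack([q@XH,q@YH],-1)
def module(f=None):
    p,d,c=snap("side",f); X=cloud(c,d); s=st(X)
    m=(d>0)&(np.hypot(s[...,0],s[...,1])<.075)&(X[...,2]>.062)&(X[...,2]<.078)
    q=s[m].astype(np.float32); (cx,cy),(w,h),a=cv2.minAreaRect(q)
    long=a if w>h else a+90
    print("module n",m.sum(),"c",np.round((cx,cy),4),"wh",np.round((w,h),4),"normal angle (mod pi) vs +y",np.round(np.radians(long)%np.pi-np.pi,3), "z",np.median(X[m][:,2]))
    hs=cv2.cvtColor(p,cv2.COLOR_BGR2HSV)
    b=(d>0)&(np.hypot(s[...,0],s[...,1])<.06)&(X[...,2]>.045)&(X[...,2]<.065)&(hs[...,1]>110)&(hs[...,0]>8)&(hs[...,0]<30)
    if b.sum(): print("brass",b.sum(),np.round(s[b][:12],3).tolist())
E
python3 - <<'E'
from h import *
module()
p,d,c=snap("side"); X=cloud(c,d); s=st(X)
P=p[195:240,240:300]; cv2.imwrite('pics/c.png',cv2.resize(P,None,fx=12,fy=12,interpolation=0))
# stand checks: knob and posts, base plate
m=(p.max(2)<45)&(X[...,2]>.025)&(X[...,2]<.09)&(d>0); m[:,:320]=0;m[:,345:]=0;m[:225]=0;m[260:]=0
print("knob",np.median(s[m],0))
# probe surface points
m=(d>0)&(s[...,1]>.065)&(s[...,1]<.10)&(abs(s[...,0])<.02)&(X[...,2]>.05)&(X[...,2]<.07)
print("probe",m.sum(),np.median(s[m],0),s[m][:,1].min())
E
```

```text
module n 384 c [-0.0052  0.0057] wh [0.0893 0.0643] normal angle (mod pi) vs +y -2.347 z 0.06305793404052834
knob [-0.14017181  0.04221628]
probe 54 [-0.00192594  0.0884709 ] 0.06973387181666058
```

View pics/c.png

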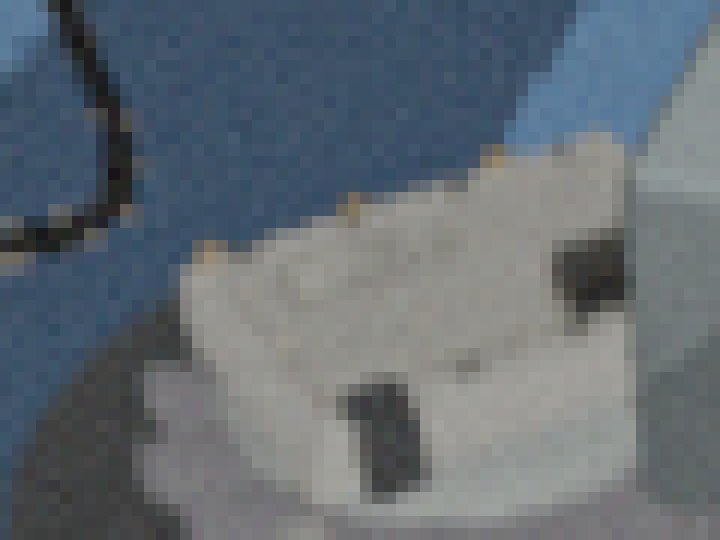

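```bash
sed -i 's/X\[...,2\]>.062)&(X\[...,2\]<.078)/X[...,2]>.057)\&(X[...,2]<.069)/' h.py
python3 - <<'E'
from h import *
module()
p,d,c=snap("side")
q=np.array([st(onz(c,u,v,.057)) for u,v in ((257.2,215.8),(269.2,211.8),(281,208))]); print(q)
e=q[0]-q[2]; print("face angle", np.arctan2(*( -q[1][::1]))) ; n=np.array([e[1],-e[0]]); 
for n in (n,-n): print(np.arctan2(n[1],n[0])-np.pi/2)
E
```

```text
module n 605 c [-0.0068  0.012 ] wh [0.091  0.0825] normal angle (mod pi) vs +y -2.421 z 0.06222229264560519
[[ 0.04734255  0.003387  ]
 [ 0.02657099 -0.01795921]
 [ 0.00545853 -0.03897339]]
face angle -0.976431771160342
-2.3505398629375542
0.7910527906522389
```

>>> jog_arm --commands '[[[0,0,0.22],[0.04,-0.19,0],1],[[0,0,0.22],[0.04,-0.19,0],1],[[0,0,0],[0.04,-0.19,0],1],[[0,0,0],[0.04,-0.19,0],1],[[0,0,0],[0.04,-0.19,0],1],[[0,0,0],[0.04,-0.19,0],1],[[0,0,0],[0.04,-0.19,0],1],[[0,0,0],[0.04,-0.19,0],1],[[0,0,0],[0.04,-0.19,0],1],[[0,0,0],[0.04,-0.19,0],1]]' --newtons 30

```text
time: 1.33
tool_pos: [0.3233, 0.2211, 0.2486]
orientation: [3.141, 0.001, 2.989]
force: [0.7, -0.1, -0.0]
opening: 0.0004
finger_force: 0.0
```

>>> jog_arm --commands '[[[-0.036,-0.22,0],[0.04,-0.19,0],1],[[-0.036,-0.22,0],[0.04,-0.19,0],1],[[-0.036,-0.22,0],[0.04,-0.19,0],1],[[-0.036,-0.22,0],[0.04,-0.19,0],1],[[-0.036,-0.22,0],[0.04,-0.19,0],1],[[-0.036,-0.22,0],[0.04,-0.19,0],1],[[0,0,0],[0.04,-0.19,0],1],[[0,0,0],[0.04,-0.19,0],1],[[0,0,0],[0.04,-0.19,0],1],[[0,0,0],[0.04,-0.19,0],1]]'

```text
time: 2.17
tool_pos: [0.426, -0.1548, 0.2487]
orientation: [-3.128, 0.69, 2.989]
force: [0.4, 1.7, 0.1]
opening: -0.0001
finger_force: 0.0
```

```bash
cat >> h.py <<'E'
def tool():
    o=r.observe(); p=o["tool_pos"]; Rm=R.from_euler("xyz",o["orientation"]).as_matrix()
    f=o["force"]; print("t",o["time"],"pos",p.round(4),"stand",st(p).round(4),"z-axis(stand)",(Rm[:2,2]@XH).round(3),(Rm[:2,2]@YH).round(3),Rm[2,2].round(3),"yaxis",(Rm[:2,1]@YH).round(3),"F stand",(f[:2]@XH).round(1),(f[:2]@YH).round(1),f[2].round(1))
def to(x,y,z):
    o=r.observe()["tool_pos"]; t=np.r_[AX+x*XH+y*YH,z]; print("target",t.round(4),"delta/0.2",((t-o)/.2).round(3))
E
python3 -c "
from h import *
tool(); to(-.23,.075,.155); to(-.142,.075,.05)
print(XH,YH)"
```

```text
t 2.1667 pos [ 0.426  -0.1548  0.2487] stand [-0.276   0.1398] z-axis(stand) 0.637 -0.008 -0.771 yaxis 1.0 F stand 0.1 1.8 0.1
target [ 0.461  -0.2261  0.155 ] delta/0.2 [ 0.175 -0.356 -0.468]
target [ 0.5479 -0.2402  0.05  ] delta/0.2 [ 0.609 -0.427 -0.993]
[ 0.98706747 -0.16030535] [0.16030535 0.98706747]
```

>>> jog_arm --commands '[[[0,0,0],[0.07,-0.1,-0.05],1],[[0,0,0],[0.07,-0.1,-0.05],1],[[0,0,0],[0.03,-0.1,-0.1],1],[[0,0,0],[0,-0.06,-0.1],1],[[0,0,0],[0,0,-0.1],1],[[0,0,0],[0,0,0],1]]'

```text
time: 2.67
tool_pos: [0.4582, -0.2232, 0.1624]
orientation: [-3.136, 0.679, 2.986]
force: [-0.2, 0.2, 0.3]
opening: -0.0
finger_force: 0.0
```

```bash
python3 -c "
from h import *
tool(); to(-.142,.075,.05)
p,d,c=snap('side'); cv2.imwrite('pics/d.png',p[100:340,180:500])"
```

```text
t 2.6667 pos [ 0.4582 -0.2232  0.1624] stand [-0.2333  0.0775] z-axis(stand) 0.628 -0.002 -0.778 yaxis 1.0 F stand -0.2 0.2 0.3
target [ 0.5479 -0.2402  0.05  ] delta/0.2 [ 0.448 -0.085 -0.562]
```

View pics/d.png

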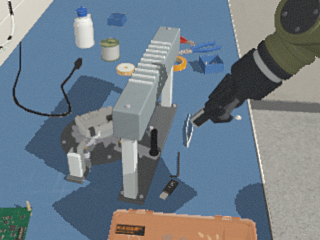

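>>> jog_arm --commands '[[[0,0,0],[0.09,-0.016,-0.112],1],[[0,0,0],[0.09,-0.016,-0.112],1],[[0,0,0],[0.09,-0.016,-0.112],1],[[0,0,0],[0.09,-0.016,-0.112],1],[[0,0,0],[0.09,-0.016,-0.112],1],[[0,0,0],[0,0,0],1]]'

```text
time: 3.22
tool_pos: [0.5511, -0.2388, 0.052]
orientation: [-3.134, 0.682, 2.99]
force: [-0.8, 0.9, -1.1]
opening: 0.0002
finger_force: 0.0
```

```bash
python3 -c "
from h import *
tool()
p,d,c=snap('side'); cv2.imwrite('pics/e.png',cv2.resize(p[180:310,220:380],None,fx=4,fy=4,interpolation=2))"
```

```text
t 3.2167 pos [ 0.5511 -0.2388  0.052 ] stand [-0.139   0.0769] z-axis(stand) 0.63 -0.002 -0.776 yaxis 1.0 F stand -1.0 0.7 -1.1
```

View pics/e.png

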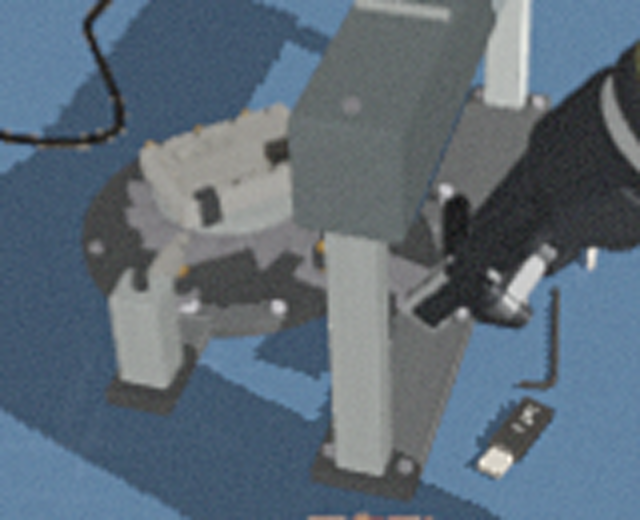

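>>> jog_arm --commands '[[[0,0,0],[-0.013,-0.08,0],1],[[0,0,0],[-0.013,-0.08,0],1],[[0,0,0],[-0.013,-0.08,0],1],[[0,0,0],[-0.013,-0.08,0],1],[[0,0,0],[-0.013,-0.08,0],1]]'

```text
time: 3.68
tool_pos: [0.5379, -0.3167, 0.0599]
orientation: [-3.134, 0.68, 2.989]
force: [2.7, 6.7, -4.6]
opening: 0.0001
finger_force: 3.4
```

```bash
python3 -c "
from h import *
tool()"
```

```text
t 3.6833 pos [ 0.5379 -0.3167  0.0599] stand [-0.1396 -0.0021] z-axis(stand) 0.629 -0.002 -0.778 yaxis 1.0 F stand 1.5 7.1 -4.6
```

>>> jog_arm --commands '[[[0,0,0],[-0.004,-0.025,0],1],[[0,0,0],[0,0,0],1]]'

```text
time: 3.85
tool_pos: [0.5383, -0.3234, 0.0617]
orientation: [-3.129, 0.681, 2.988]
force: [-2.0, 4.0, 1.4]
opening: 0.0003
finger_force: 2.2
```

```bash
python3 -c "
from h import *
tool()"
```

```text
t 3.85 pos [ 0.5383 -0.3234  0.0617] stand [-0.1381 -0.0086] z-axis(stand) 0.63 -0.008 -0.777 yaxis 1.0 F stand -2.6 3.6 1.4
```

>>> jog_arm --commands '[[[0,0,0],[-0.004,-0.025,-0.02],1],[[0,0,0],[0,0,0],1]]'

```text
time: 4.02
tool_pos: [0.5392, -0.3275, 0.06]
orientation: [-3.128, 0.678, 2.987]
force: [-2.7, 3.8, 3.1]
opening: 0.0003
finger_force: 2.3
```

```bash
python3 -c "
from h import *
tool()"
```

```text
t 4.0167 pos [ 0.5392 -0.3275  0.06  ] stand [-0.1366 -0.0125] z-axis(stand) 0.627 -0.009 -0.779 yaxis 1.0 F stand -3.3 3.4 3.1
```

>>> jog_arm --commands '[[[0,0,0],[-0.003,-0.02,-0.01],1],[[0,0,0],[0,0,0],1]]'

```text
time: 4.18
tool_pos: [0.5394, -0.331, 0.0594]
orientation: [-3.128, 0.676, 2.986]
force: [-0.3, 5.7, 3.1]
opening: 0.0002
finger_force: 2.6
```

```bash
python3 -c "
from h import *
tool();module()"
```

```text
t 4.1833 pos [ 0.5394 -0.331   0.0594] stand [-0.1357 -0.016 ] z-axis(stand) 0.626 -0.01 -0.78 yaxis 1.0 F stand -1.2 5.6 3.1
module n 630 c [0.002 0.01 ] wh [0.1178 0.0681] normal angle (mod pi) vs +y -1.824 z 0.06216105021848395
```

>>> jog_arm --commands '[[[0,0,0],[-0.004,-0.02,0],1],[[0,0,0],[0,0,0],1]]'

```text
time: 4.4
tool_pos: [0.5391, -0.334, 0.0596]
orientation: [-3.13, 0.674, 2.985]
force: [3.7, 6.0, 0.8]
opening: -0.0001
finger_force: 3.1
```

```bash
python3 -c "
from h import *
tool()"
```

```text
t 4.4 pos [ 0.5391 -0.334   0.0596] stand [-0.1356 -0.019 ] z-axis(stand) 0.624 -0.009 -0.781 yaxis 1.0 F stand 2.6 6.5 0.8
```

>>> jog_arm --commands '[[[0,0,0],[-0.004,-0.02,0],1],[[0,0,0],[0,0,0],1]]'

```text
time: 4.57
tool_pos: [0.539, -0.3348, 0.0596]
orientation: [-3.137, 0.672, 2.985]
force: [6.2, 14.4, 2.3]
opening: -0.0001
finger_force: 7.5
```

```bash
python3 -c "
from h import *
tool();module()"
```

```text
t 4.5667 pos [ 0.539  -0.3348  0.0596] stand [-0.1356 -0.0198] z-axis(stand) 0.622 -0.002 -0.783 yaxis 1.0 F stand 3.8 15.2 2.3
module n 632 c [0.0002 0.0121] wh [0.1192 0.0685] normal angle (mod pi) vs +y -1.86 z 0.06216382768606027
```

>>> jog_arm --commands '[[[0,0,0],[0.012,0.09,-0.006],1],[[0,0,0],[0.012,0.09,-0.006],1],[[0,0,0],[0.012,0.09,-0.006],1],[[0,0,0],[0.012,0.09,-0.006],1],[[0,0,0],[0.012,0.09,-0.006],1],[[0,0,0],[0,0,0],1],[[0,0,0],[0,0,0],1]]'

```text
time: 5.2
tool_pos: [0.5503, -0.2487, 0.054]
orientation: [-3.126, 0.674, 2.986]
force: [-0.7, -0.6, 0.7]
opening: 0.0003
finger_force: 0.0
```

```bash
cat >> h.py <<'E'
def brass(z=.055):
    # connector tips: orange pixels near the axis, rays cast to their height
    p,d,c=snap("side"); hs=cv2.cvtColor(p,cv2.COLOR_BGR2HSV)
    b=((hs[...,0]>8)&(hs[...,0]<28)&(hs[...,1]>70)&(hs[...,2]>70)).astype(np.uint8)
    n,l,s,ce=cv2.connectedComponentsWithStats(b)
    for i in range(1,n):
        q=st(onz(c,*ce[i],z)); rr=np.hypot(*q)
        if rr<.06: print("  brass px",ce[i].round(1),"n",s[i,4],"st",q.round(4),"r",rr.round(4),"ang",np.round((np.arctan2(q[1],q[0])-np.pi/2+np.pi)%(2*np.pi)-np.pi,3))
def knob():
    p,d,c=snap("side"); X=cloud(c,d); s=st(X)
    m=(p.max(2)<50)&(d>0)&(X[...,2]>.06)&(X[...,2]<.085)&(abs(np.hypot(s[...,0],s[...,1])-.142)<.012)
    print("dark near knob ring",m.sum(),np.median(s[m],0) if m.any() else "")
E
python3 -c "
from h import *
tool();module();brass();knob()
p,d,c=snap('side'); cv2.imwrite('pics/f.png',cv2.resize(p[180:310,220:380],None,fx=4,fy=4,interpolation=2))"
```

```text
t 5.2 pos [ 0.5503 -0.2487  0.054 ] stand [-0.1382  0.067 ] z-axis(stand) 0.624 -0.013 -0.781 yaxis 1.0 F stand -0.6 -0.7 0.7
module n 632 c [0.0002 0.0111] wh [0.1149 0.0733] normal angle (mod pi) vs +y -1.968 z 0.06221907452306047
  brass px [274. 209.] n 1 st [ 0.021  -0.0336] r 0.0396 ang -2.584
  brass px [265. 215.] n 1 st [ 0.0325 -0.0065] r 0.0331 ang -1.767
  brass px [255.  220.5] n 2 st [0.0465 0.0185] r 0.0501 ang -1.191
dark near knob ring 45 [-0.13935115  0.04191892]
```

View pics/f.png

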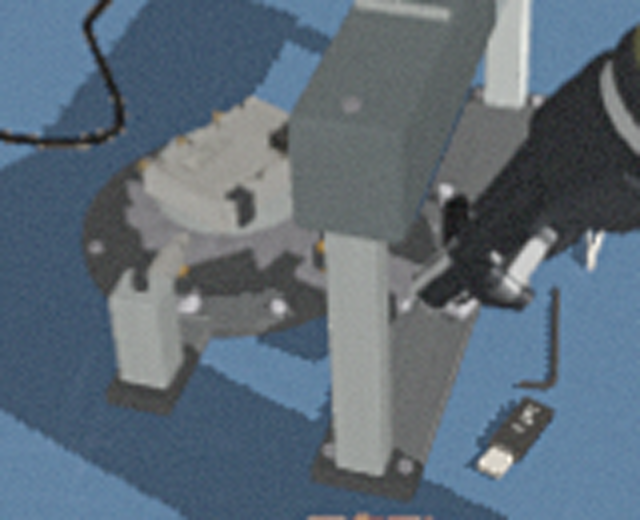

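>>> jog_arm --commands '[[[0,0,0],[-0.012,-0.085,-0.005],1],[[0,0,0],[-0.012,-0.085,-0.005],1],[[0,0,0],[-0.012,-0.085,-0.005],1],[[0,0,0],[-0.012,-0.085,-0.005],1],[[0,0,0],[-0.012,-0.085,-0.005],1],[[0,0,0],[-0.004,-0.03,0],1],[[0,0,0],[0,0,0],1],[[0,0,0],[0,0,0],1]]'

```text
time: 6.07
tool_pos: [0.5375, -0.3346, 0.048]
orientation: [-3.141, 0.659, 2.978]
force: [-0.8, 14.8, 4.2]
opening: -0.0006
finger_force: 6.9
```

```bash
python3 -c "
from h import *
tool()"
```

```text
t 6.0667 pos [ 0.5375 -0.3346  0.048 ] stand [-0.1371 -0.0199] z-axis(stand) 0.612 -0.002 -0.791 yaxis 1.0 F stand -3.2 14.5 4.2
```

>>> jog_arm --commands '[[[0,0,0],[-0.003,-0.02,0],1],[[0,0,0],[0,0,0],1]]'

```text
time: 6.23
tool_pos: [0.5374, -0.3353, 0.0479]
orientation: [3.135, 0.656, 2.978]
force: [-0.4, 23.6, 7.6]
opening: 0.0002
finger_force: 11.5
```

```bash
python3 -c "
from h import *
tool();module();brass()"
```

```text
t 6.2333 pos [ 0.5374 -0.3353  0.0479] stand [-0.1371 -0.0206] z-axis(stand) 0.61 0.005 -0.792 yaxis 1.0 F stand -4.2 23.3 7.6
module n 646 c [-0.0014  0.0116] wh [0.0675 0.1224] normal angle (mod pi) vs +y -1.328 z 0.062271306118159564
  brass px [268. 211.] n 3 st [ 0.0316 -0.0227] r 0.0389 ang -2.194
  brass px [263.5 218.5] n 4 st [0.0308 0.0067] r 0.0315 ang -1.356
  brass px [258.2 226.4] n 5 st [0.0312 0.0365] r 0.048 ang -0.708
```

>>> jog_arm --commands '[[[0,0,0],[0.013,0.09,0.004],1],[[0,0,0],[0.013,0.09,0.004],1],[[-0.005,-0.03,0],[0.013,0.09,0.004],1],[[-0.005,-0.03,0],[0.013,0.09,0.004],1],[[0,0,0],[0.013,0.09,0.004],1],[[0,0,0],[0,0,0],1],[[0,0,0],[0,0,0],1]]'

```text
time: 6.92
tool_pos: [0.551, -0.2526, 0.0548]
orientation: [-3.128, 0.694, 2.979]
force: [-1.3, -0.3, -0.1]
opening: 0.0003
finger_force: 0.0
```

```bash
python3 -c "
from h import *
tool();brass();knob()"
```

```text
t 6.9167 pos [ 0.551  -0.2526  0.0548] stand [-0.1369  0.0633] z-axis(stand) 0.64 -0.014 -0.769 yaxis 1.0 F stand -1.2 -0.5 -0.1
  brass px [268. 211.] n 3 st [ 0.0316 -0.0227] r 0.0389 ang -2.194
  brass px [263.5 218.5] n 4 st [0.0308 0.0067] r 0.0315 ang -1.356
  brass px [258.2 226.4] n 5 st [0.0312 0.0365] r 0.048 ang -0.708
dark near knob ring 36 [-0.13916974  0.04206202]
```

>>> jog_arm --commands '[[[0,0,0],[-0.012,-0.085,-0.002],1],[[0,0,0],[-0.012,-0.085,-0.002],1],[[0,0,0],[-0.012,-0.085,-0.002],1],[[0,0,0],[-0.012,-0.085,-0.002],1],[[0,0,0],[-0.012,-0.085,-0.002],1],[[0,0,0],[-0.004,-0.03,0],1],[[0,0,0],[0,0,0],1],[[0,0,0],[0,0,0],1]]'

```text
time: 7.68
tool_pos: [0.5393, -0.3352, 0.0553]
orientation: [3.139, 0.672, 2.97]
force: [-5.2, 18.2, 4.0]
opening: -0.0004
finger_force: 8.7
```

```bash
python3 -c "
from h import *
tool();brass()"
```

```text
t 7.6833 pos [ 0.5393 -0.3352  0.0553] stand [-0.1352 -0.0202] z-axis(stand) 0.622 -0.004 -0.783 yaxis 1.0 F stand -8.1 17.2 4.0
  brass px [263.8 213.7] n 6 st [ 0.037  -0.0105] r 0.0385 ang -1.848
  brass px [264.2 221.8] n 4 st [0.0246 0.0174] r 0.0302 ang -0.955
  brass px [265. 230.] n 6 st [0.012  0.0443] r 0.0459 ang -0.265
```

>>> jog_arm --commands '[[[0,0,0],[0.011,0.09,0],1],[[0,0,0],[0.011,0.09,0],1],[[-0.003,-0.02,0],[0.011,0.09,0],1],[[-0.003,-0.02,0],[0.011,0.09,0],1],[[0,0,0],[0.011,0.09,0],1],[[0,0,0],[0,0,0],1],[[0,0,0],[0,0,0],1]]'

```text
time: 8.32
tool_pos: [0.5526, -0.2514, 0.0597]
orientation: [-3.128, 0.701, 2.972]
force: [0.7, -0.7, -0.8]
opening: 0.0002
finger_force: 0.0
```

```bash
python3 -c "
from h import *
tool();knob()"
```

```text
t 8.3167 pos [ 0.5526 -0.2514  0.0597] stand [-0.1356  0.0647] z-axis(stand) 0.645 -0.019 -0.764 yaxis 1.0 F stand 0.8 -0.6 -0.8
dark near knob ring 27 [-0.13822041  0.04194469]
```

>>> jog_arm --commands '[[[0,0,0],[-0.012,-0.085,-0.003],1],[[0,0,0],[-0.012,-0.085,-0.003],1],[[0,0,0],[-0.012,-0.085,-0.003],1],[[0,0,0],[-0.012,-0.085,-0.003],1],[[0,0,0],[-0.012,-0.085,-0.003],1],[[0,0,0],[-0.004,-0.03,0],1],[[0,0,0],[0,0,0],1],[[0,0,0],[0,0,0],1]]'

```text
time: 9.03
tool_pos: [0.5402, -0.3352, 0.0587]
orientation: [3.141, 0.681, 2.963]
force: [-7.3, 16.7, 3.1]
opening: -0.0
finger_force: 7.8
```

```bash
python3 -c "
from h import *
tool();brass()"
```

```text
t 9.0333 pos [ 0.5402 -0.3352  0.0587] stand [-0.1343 -0.02  ] z-axis(stand) 0.629 -0.01 -0.777 yaxis 1.0 F stand -9.9 15.3 3.1
  brass px [260.7 217.6] n 7 st [0.0382 0.0051] r 0.0386 ang -1.438
  brass px [266.8 224.4] n 8 st [0.0157 0.0249] r 0.0294 ang -0.563
  brass px [271.9 231.9] n 8 st [-0.0048  0.0465] r 0.0467 ang 0.102
```

>>> jog_arm --commands '[[[0,0,0],[0.009,0.09,-0.008],1],[[0,0,0],[0.009,0.09,-0.008],1],[[0,0,0],[0.009,0.09,-0.008],1],[[0,0,0],[0.009,0.09,-0.008],1],[[0,0,0.03],[0.009,0.09,-0.008],1],[[0,0,0],[0,0,0],1],[[0,0,0],[0,0,0],1]]'

```text
time: 9.67
tool_pos: [0.5516, -0.2503, 0.0549]
orientation: [-3.128, 0.688, 2.981]
force: [-0.2, 0.1, -0.3]
opening: -0.0001
finger_force: 0.0
```

```bash
python3 -c "
from h import *
tool();knob()"
```

```text
t 9.6667 pos [ 0.5516 -0.2503  0.0549] stand [-0.1367  0.0656] z-axis(stand) 0.635 -0.013 -0.772 yaxis 1.0 F stand -0.2 0.1 -0.3
dark near knob ring 40 [-0.13928854  0.04198866]
```

>>> jog_arm --commands '[[[0,0,0],[-0.013,-0.085,-0.002],1],[[0,0,0],[-0.013,-0.085,-0.002],1],[[0,0,0],[-0.013,-0.085,-0.002],1],[[0,0,0],[-0.013,-0.085,-0.002],1],[[0,0,0],[-0.013,-0.085,-0.002],1],[[0,0,0],[-0.004,-0.03,0],1],[[0,0,0],[0,0,0],1],[[0,0,0],[0,0,0],1]]'

```text
time: 10.38
tool_pos: [0.5385, -0.3348, 0.0549]
orientation: [-3.14, 0.67, 2.974]
force: [-4.9, 14.4, 3.8]
opening: -0.0
finger_force: 6.7
```

```bash
python3 -c "
from h import *
tool();brass()"
```

```text
t 10.3833 pos [ 0.5385 -0.3348  0.0549] stand [-0.136  -0.0199] z-axis(stand) 0.621 -0.006 -0.784 yaxis 1.0 F stand -7.1 13.4 3.8
  brass px [260.4 221.5] n 8 st [0.0334 0.0188] r 0.0383 ang -1.057
  brass px [270.3 226.3] n 9 st [0.0055 0.0293] r 0.0298 ang -0.185
  brass px [280.3 231.7] n 10 st [-0.0222  0.0412] r 0.0468 ang 0.493
```

>>> jog_arm --commands '[[[0,0,0],[0.011,0.09,-0.004],1],[[0,0,0],[0.011,0.09,-0.004],1],[[0,0,0],[0.011,0.09,-0.004],1],[[0,0,0],[0.011,0.09,-0.004],1],[[0,0,0],[0.011,0.09,-0.004],1],[[0,0,0],[0,0,0],1],[[0,0,0],[0,0,0],1]]'

```text
time: 11.02
tool_pos: [0.5514, -0.249, 0.0542]
orientation: [-3.127, 0.677, 2.976]
force: [-0.1, -1.3, -0.8]
opening: -0.0001
finger_force: 0.0
```

```bash
python3 -c "
from h import *
tool();knob();brass()"
```

```text
t 11.0167 pos [ 0.5514 -0.249   0.0542] stand [-0.1371  0.0669] z-axis(stand) 0.626 -0.017 -0.779 yaxis 1.0 F stand 0.1 -1.3 -0.8
dark near knob ring 40 [-0.13943791  0.04169676]
  brass px [260.4 221.5] n 8 st [0.0334 0.0188] r 0.0383 ang -1.057
  brass px [270.1 226.5] n 10 st [0.0058 0.03  ] r 0.0306 ang -0.189
  brass px [280.3 231.7] n 10 st [-0.0222  0.0412] r 0.0468 ang 0.493
```

>>> jog_arm --commands '[[[0,0,0],[-0.013,-0.085,-0.002],1],[[0,0,0],[-0.013,-0.085,-0.002],1],[[0,0,0],[-0.013,-0.085,-0.002],1],[[0,0,0],[-0.013,-0.085,-0.002],1],[[0,0,0],[-0.013,-0.085,-0.002],1],[[0,0,0],[-0.004,-0.03,0],1],[[0,0,0],[0,0,0],1],[[0,0,0],[0,0,0],1]]'

```text
time: 11.78
tool_pos: [0.5378, -0.3348, 0.0523]
orientation: [-3.14, 0.667, 2.972]
force: [-2.2, 14.3, 6.1]
opening: -0.0003
finger_force: 7.6
```

```bash
python3 -c "
from h import *
tool();brass()"
```

```text
t 11.7833 pos [ 0.5378 -0.3348  0.0523] stand [-0.1368 -0.02  ] z-axis(stand) 0.619 -0.006 -0.785 yaxis 1.0 F stand -4.5 13.8 6.1
  brass px [262.2 225.3] n 9 st [0.0241 0.0306] r 0.039 ang -0.667
  brass px [275.  227.5] n 8 st [-0.0059  0.0305] r 0.0311 ang 0.191
  brass px [287.9 229.2] n 8 st [-0.0352  0.029 ] r 0.0456 ang 0.881
```

>>> jog_arm --commands '[[[0,0,0],[0.011,0.09,0],1],[[0,0,0],[0.011,0.09,0],1],[[0,0,0],[0.011,0.09,0],1],[[0,0,0],[0.011,0.09,0],1],[[0,0,0],[0.012,0.1,0],1],[[0,0,0],[0,0.02,0],1],[[0,0,0],[0,0,0],1]]'

```text
time: 12.42
tool_pos: [0.5497, -0.2423, 0.0541]
orientation: [-3.128, 0.671, 2.974]
force: [-0.7, -0.7, 0.1]
opening: 0.0001
finger_force: 0.0
```

```bash
python3 -c "
from h import *
tool();knob()"
```

```text
t 12.4167 pos [ 0.5497 -0.2423  0.0541] stand [-0.1398  0.0732] z-axis(stand) 0.622 -0.018 -0.783 yaxis 1.0 F stand -0.5 -0.8 0.1
dark near knob ring 53 [-0.13969891  0.04226982]
```

>>> jog_arm --commands '[[[0,0,0],[-0.09,0.015,0.112],1],[[0,0,0],[-0.09,0.015,0.112],1],[[0,0,0],[-0.09,0.015,0.112],1],[[0,0,0],[-0.09,0.015,0.112],1],[[0,0,0],[-0.09,0.015,0.112],1],[[0,0,0],[0,0.05,0.1],1],[[0,0,0],[0,0.05,0.1],1],[[0,0,0],[0,0,0],1],[[0,0,0],[0,0,0],1]]'

```text
time: 13.22
tool_pos: [0.4602, -0.2087, 0.2086]
orientation: [-3.125, 0.675, 2.975]
force: [0.7, -0.6, -1.3]
opening: 0.0001
finger_force: 0.0
```

```bash
python3 -c "
from h import *
tool();brass();knob()
p,d,c=snap('side'); a=cv2.resize(p[180:310,220:380],None,fx=2.4,fy=2.4); p,d,c=snap('scene'); b=cv2.resize(p[170:290,210:410],None,fx=2,fy=2); a=cv2.resize(a,(384,312)); b=cv2.resize(b,(400,312)); cv2.imwrite('pics/g.png',np.hstack([a,b]))"
```

```text
t 13.2167 pos [ 0.4602 -0.2087  0.2086] stand [-0.2336  0.092 ] z-axis(stand) 0.625 -0.02 -0.78 yaxis 1.0 F stand 0.8 -0.4 -1.3
  brass px [262.4 225.3] n 10 st [0.0238 0.0304] r 0.0386 ang -0.663
  brass px [275.  227.5] n 8 st [-0.0059  0.0305] r 0.0311 ang 0.191
  brass px [287.9 229.4] n 9 st [-0.0354  0.0297] r 0.0462 ang 0.874
dark near knob ring 59 [-0.14072325  0.04142903]
```

View pics/g.png

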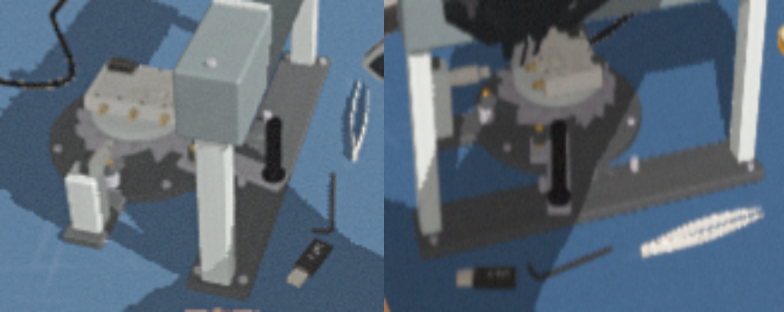

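The last picture shows the three brass connectors (side view, px 262–288, row 225–229) facing the probe. The knob is back at rest, the bystanders have not moved and the arm is clear.

```bash
python3 -c "
from cell import r
print(r.close_job())"
```

```text
the job is handed in; nothing more can be done
None
```

The job is handed in: after six full lever strokes the connectors face the probe (measured within about 0.03 rad), the lever has sprung back to rest, and the arm is clear at about 13 s of the 58 s limit.

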